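Bring the yellow screen to the pallet and hold it down

ROBOT

A 6-joint arm with a two-finger parallel gripper is mounted at the origin on the work surface. World frame = base frame: x ahead of the robot, y to its left, z up, the work surface at z = 0. Lengths are in m, angles in rad, forces in N, time in s.
With the tool pointing down it reaches from about 0.325 to 0.85 m from the base axis. Payload 4.4 kg.
Tool frame: the origin (TCP) lies where the fingers leave the gripper's body, on its centre line; the fingertips stand 97 mm ahead of it and the grasp point (between the pads) lies 78 mm ahead of it; y points along the fingers, z is the direction in which the jaws open and shut, and the axes are right-handed (so a half turn about y gives the same grasp; the last joint's range is limited). The gripper opens to 94 mm and grips with 3 to 60 N. Pads are 16 mm wide; open, the fingers measure 119 mm over their backs; the gripper's body (75 mm by 177 mm) begins 78 mm behind the grasp point.
Start: joints at [-1.272, 0.207, 1.542, -0, 1.393, -0.15], TCP at [0.249, -0.518, 0.303] pointing down, gripper open.
Joint ranges: [-2.73, 2.73], [-0.86, 2.22], [0.23, 2.46], [-1.11, 4.25], [0.08, 2.63], [-2.82, 2.82]. Speed limits (rad/s): [2.79, 2.79, 3.14, 3.14, 3.14, 3.14].

INTERFACE

Orientations are given as a unit quaternion [w, x, y, z].
In Python, from station import ctrl gives the robot as it stands. The module is installed in compiled form; this text tells all that it offers.
- The arm moves only by the tool drive_tool, never from a script. Its argument "steps" is one flat list of numbers, 7 for each row, row after row: the turn, a rotation vector about the tool's x, y, z in degrees, then the shift along the tool's x, y, z in cm, then the closure, from -1 (fully open) to 1 (shut), so that 0 is half open. In form: [wx, wy, wz, tx, ty, tz, gripper, wx, wy, wz, tx, ty, tz, gripper, ...]. A call has 1 to 5 rows; each row is the pose to reach, as a shift and turn from the pose measured when the call began, along the tool's axes at that moment; what a row does not reach only later rows make up. A row lasts 1/10 s, in which the tool goes at most 50 mm and 8.59 degrees, less where a joint would pass 70% of its speed; a pose out of reach is approached as far as the arm can. A call with a gripper value outside its range is refused whole. The fingers move at their own pace and stop on an object; "grip_force" is the grip in N (left out, the last holds). Time passes only in rows, so rows that repeat a pose let the fingers close. It gives the time, the measured TCP pose, the force and the opening at its end, in the units of the state.
- ctrl.sense(): the state, without advancing time (a new reading comes with each control period).
- ctrl.capture(name): name is "scene" or "top" or "wrist"; returns a dict with "image" (480x640x3 uint8, blue, green, red), "vfov" (degrees; the focal length in pixels is half the picture's height over the tangent of half this angle, whatever the lens; pixels are square), "cx", "cy" (the principal point, pixels), "D" ([k1, k2, p1, p2, k3] as OpenCV has them; the pictures are not rectified), "R" (3x3) and "t" (3): a world point X has camera coordinates R X + t. Camera axes: x right, y down, z forward; pixel columns grow to the right and rows downward; lengths in m; the calibration is good to about 2 mm. A picture is of the moment at which its call begins. There is no depth.
- ctrl.job_done(): hands the job in, once; it reports no verdict.
The state is a dict: "t": time; "q": joint angles; "qd": joint speeds; "effort": joint torques, N m; "position": TCP position; "orientation": TCP orientation; "ft_force": force on the tool from outside, world axes, zero at the start; "wrist_torque": the same for the moment, N m; "opening": finger opening in m.
Only numpy, scipy, OpenCV 4.12 (cv2) and the standard library are available. Lean on these libraries where they do the work, as an engineer would, in place of code of your own. Each camera call takes 0.05 s, during which the arm holds its last target.

TASK

On the fabric-printing carousel, push the screen frames round with a fingertip until the yellow screen stands still, squarely over the pallet; then press its frame down with the fingertip until the screen lies flat, and finish the program while still holding it down there, ready for the print stroke. Only push and press, lift nothing: keep off the coloured mesh, leave the other three screens up, and leave the jars and tools on the table where they are.

Things in the scene. Friction and masses are not known exactly. Their poses are not given: they have to be found in the camera images.
- press: the printing press, fixed to the table. Origin on the carousel's vertical axis at table height, z up. Its pallet, a wooden board 230 x 150 mm with its top 94 mm up, lies 120 to 350 mm out along this body's own -x axis. Four screens stand out from the hub like spokes, 90 degrees apart, held tilted up 0.20 rad by springs; the gaps between them are open. The hub's black knob is 156 mm high.
- carousel (a joint): turning of the four screens about the vertical axis (rad): grows anticlockwise seen from above; 0 or a whole turn (6.283) = yellow squarely over the pallet. Anticlockwise from yellow follow red, blue, green. Free both ways; drags with 0.6 N m of friction (2 to 4 N at the outer part of a frame), stays where it is left, no click stop.
- yellow_frame: aluminium frame of the yellow screen: 170 mm wide, 230 long, 25 thick, bars 30 mm wide. Origin mid-thickness near the carousel axis; x outward along its centre line, z out of its top; spans x 105-335. Tilts on a level hinge at x 75, 112.5 up. At rest 0.20 rad up: sides 106-131 mm above the table at inner end, 151-176 at outer. Press mid front bar (x 320): 5 N brings it level, top 125 mm up, to its stop; springs back
- red_frame: aluminium frame of the red screen: 170 mm wide, 230 long, 25 thick, bars 30 mm wide. Origin mid-thickness near the carousel axis; x outward along its centre line, z out of its top; spans x 105-335. Tilts on a level hinge at x 75, 112.5 up. At rest 0.20 rad up: sides 106-131 mm above the table at inner end, 151-176 at outer
- blue_frame: aluminium frame of the blue screen: 170 mm wide, 230 long, 25 thick, bars 30 mm wide. Origin mid-thickness near the carousel axis; x outward along its centre line, z out of its top; spans x 105-335. Tilts on a level hinge at x 75, 112.5 up. At rest 0.20 rad up: sides 106-131 mm above the table at inner end, 151-176 at outer
- green_frame: aluminium frame of the green screen: 170 mm wide, 230 long, 25 thick, bars 30 mm wide. Origin mid-thickness near the carousel axis; x outward along its centre line, z out of its top; spans x 105-335. Tilts on a level hinge at x 75, 112.5 up. At rest 0.20 rad up: sides 106-131 mm above the table at inner end, 151-176 at outer
- yellow_mesh: the yellow mesh stretched inside its frame, 170 x 110 mm, with a white motif; origin and axes like the frame's; level with the frame's underside, 23 mm below its top; delicate: not to be touched
- red_mesh: the red mesh stretched inside its frame, 170 x 110 mm, with a white motif; origin and axes like the frame's; level with the frame's underside, 23 mm below its top; delicate: not to be touched
- blue_mesh: the blue mesh stretched inside its frame, 170 x 110 mm, with a white motif; origin and axes like the frame's; level with the frame's underside, 23 mm below its top; delicate: not to be touched
- green_mesh: the green mesh stretched inside its frame, 170 x 110 mm, with a white motif; origin and axes like the frame's; level with the frame's underside, 23 mm below its top; delicate: not to be touched
- ink_white: loose white jar of ink, 80 mm across, 75 mm high, origin under its centre; stands on the table under the sweep of the screens; must stay put
- ink_black: loose black jar of ink, same size; must stay put
- tape_roll: loose blue roll of tape lying flat, 100 mm across, 25 mm high, origin under its centre; must stay put
- squeegee: loose squeegee lying flat, wooden handle and black rubber blade, 100 mm wide (its x) x 71 mm x 24 mm high; must stay put
- brush_jar: loose glass jar with brushes standing in it, 76 mm across, 207 mm high over the brushes, outside the sweep of the screens; must stay put
- cup: loose blue ceramic cup, 76 mm across, 90 mm high, outside the sweep of the screens; must stay put
- palette_knife: loose palette knife with a flat blade, 200 mm long (its x), lying flat, a few cm high at most, on the table; must stay put

How it is judged:
By the outcome, as a careful person would: the job done as asked, in the order asked, and still so for the second after the job is handed in, while the arm keeps its last pose, push and grip.
It also fails if it takes over 69 s, if anything falls off the work surface, if the arm or the gripper's body presses on something with over 40 N, if the wrist force passes 120 N, or if a joint passes its speed limit or range.

## Working session

There is one attempt and no reset: what is moved stays moved. The work goes in short steps, Python scripts to look and compute and a tool call to move; the robot and the scene stay as the last step left them, time stands still between calls to the robot, and variables do not carry over. Pictures are saved under pics/ and viewed, and the job is handed in when it is done.

Besides the shell and the picture viewer there is one more tool, called after "Emit:" as name(argument=value, ...) on one line, values as JSON. drive_tool: Moves the arm, as the interface text tells. Its arguments: {"type":"object","properties":{"steps":{"type":"array"},"grip_force":{"type":"number"}},"required":["steps"]}

```bash
mkdir -p pics; python3 - <<'E'
from station import ctrl
import cv2
s=ctrl.sense();print(s)
for n in("scene","top","wrist"):
    c=ctrl.capture(n);cv2.imwrite(f"pics/{n}0.png",c["image"]);print(n,c["vfov"],c["cx"],c["cy"],c["D"],c["R"],c["t"])
E
```

```text
{'t': 0.0, 'q': array([-1.27251919e+00,  2.07455971e-01,  1.54293775e+00, -1.87238515e-05,
        1.39348909e+00, -1.50484584e-01]), 'qd': array([ 0.00097913, -0.00039936,  0.00044005, -0.00031785, -0.00136759,
        0.00021707]), 'effort': array([ 1.16511728e-03, -3.70881701e+01, -2.81413561e+01,  6.99930894e-02,
        3.60396411e-02, -1.74378415e-04]), 'position': array([ 0.24928379, -0.51750428,  0.30147782]), 'orientation': array([ 0.15726799, -0.15740055,  0.69018736, -0.68857335]), 'ft_force': array([0.05237321, 0.01169813, 0.05054983]), 'wrist_torque': array([ 0.02586847, -0.07723041, -0.04581177]), 'opening': 0.09387905122653843}
scene 47.35782376033744 323.1156898672836 243.50972853501506 [-0.14022497  0.          0.          0.          0.        ] [[ 0.01225046  0.99987515 -0.00998004]
 [ 0.94094115 -0.01490449 -0.33824195]
 [-0.33834847 -0.00524702 -0.94100626]] [ 0.0105114  -0.50405779  1.95755139]
top 45.36080906143055 313.3569563558366 239.7901054505349 [-0.05830273  0.          0.          0.          0.        ] [[-0.01262968 -0.99982968 -0.01345739]
 [-0.99188527  0.01422978 -0.12633733]
 [ 0.12650731  0.01175259 -0.99189605]] [0.02535078 0.58393129 1.57342768]
wrist 61.50260577854785 314.60444741132596 234.8848939643074 [-0.09370446  0.          0.          0.          0.        ] [[ 0.43379517 -0.90100919 -0.00204994]
 [-0.87609612 -0.42232981  0.23257927]
 [-0.21042181 -0.09909582 -0.97257528]] [-0.57483325 -0.02391552  0.38988728]
```

View pics/scene0.png

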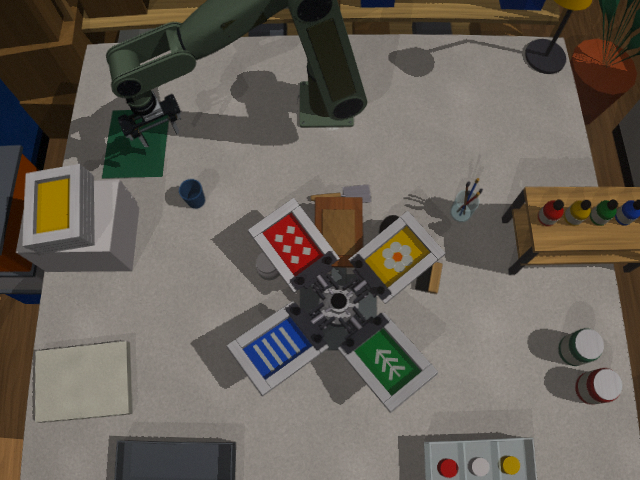

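View pics/top0.png

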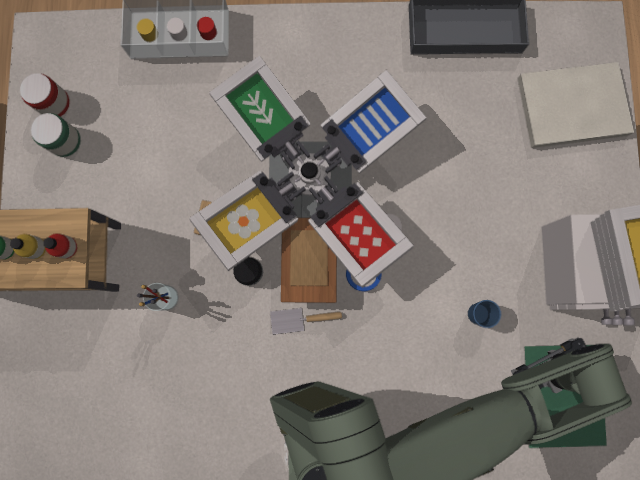

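View pics/wrist0.png

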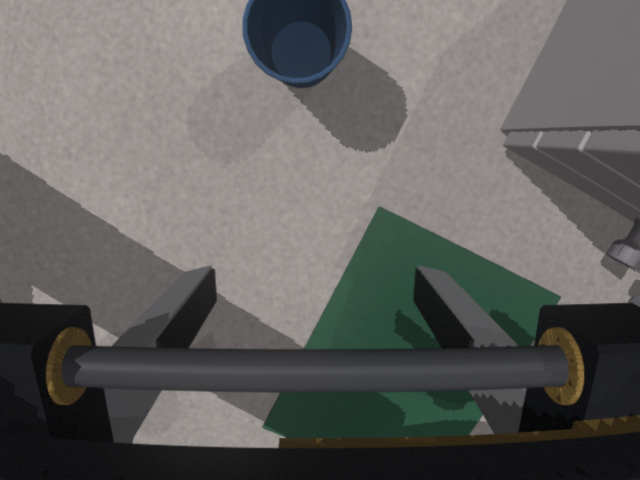

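The scene view shows the press at about (339,300), with yellow to the upper right of the hub. In the top view the hub knob is at (309,170), the yellow frame is at (243,222), the red frame at (362,235) and the pallet at (309,265), between them. Yellow has to turn anticlockwise by about 55°. Next I'll measure this.

```bash
cat > h.py <<'E'
import numpy as np,cv2
from station import ctrl
def K(c):
    f=c["image"].shape[0]/2/np.tan(np.radians(c["vfov"])/2)
    return np.array([[f,0,c["cx"]],[0,f,c["cy"]],[0,0,1]])
def ray(c,uv,z):
    p=cv2.undistortPoints(np.array(uv,float).reshape(-1,1,2),K(c),np.array(c["D"])).reshape(-1,2)
    R=np.array(c["R"]);t=np.array(c["t"]);o=-R.T@t
    d=np.c_[p,np.ones(len(p))]@R
    return o+d*((z-o[2])/d[:,2])[:,None]
def proj(c,X):
    return cv2.projectPoints(np.array(X,float).reshape(-1,1,3),cv2.Rodrigues(np.array(c["R"]))[0],np.array(c["t"]),K(c),np.array(c["D"]))[0].reshape(-1,2)
def mask(c,col):
    h=cv2.cvtColor(c["image"],cv2.COLOR_BGR2HSV)
    lo,hi={"yellow":((22,150,90),(32,255,255)),"green":((50,120,60),(75,255,255)),"blue":((105,150,90),(125,255,255)),"red":((0,180,120),(6,255,255))}[col]
    return cv2.inRange(h,lo,hi)
E
python3 - <<'E'
from h import *
for n in("top","scene"):
    c=ctrl.capture(n)
    for col in("yellow","red","blue","green"):
        m=mask(c,col)
        cs=cv2.findContours(m,0,2)[0]
        for k in cs:
            if cv2.contourArea(k)>400:
                r=cv2.minAreaRect(cv2.convexHull(k));print(n,col,np.round(r[0]),np.round(r[1]),round(r[2],1))
    im=c["image"]
    x,y=(309,215) if n=="top" else (345,260)
    cv2.imwrite(f"pics/{n}c.png",cv2.resize(im[y-150:y+130,x-170:x+170],None,fx=2.1,fy=2.1,interpolation=cv2.INTER_CUBIC))
E
```

```text
top yellow [244. 220.] [38. 62.] 54.5
top red [362. 236.] [55. 37.] 49.4
top blue [375. 122.] [34. 60.] 50.7
top green [259. 108.] [59. 38.] 53.1
scene yellow [396. 255.] [33. 55.] 50.7
scene yellow [ 52. 206.] [53. 32.] 90.0
scene red [291. 244.] [51. 32.] 53.1
scene blue [275. 347.] [34. 54.] 54.9
scene green [384. 360.] [52. 34.] 50.5
scene green [134. 155.] [42. 65.] 88.8
```

View pics/topc.png

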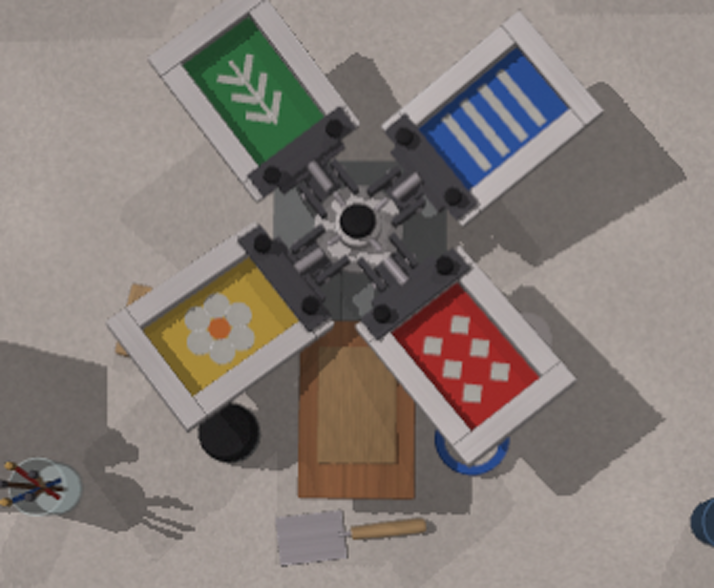

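View pics/scenec.png

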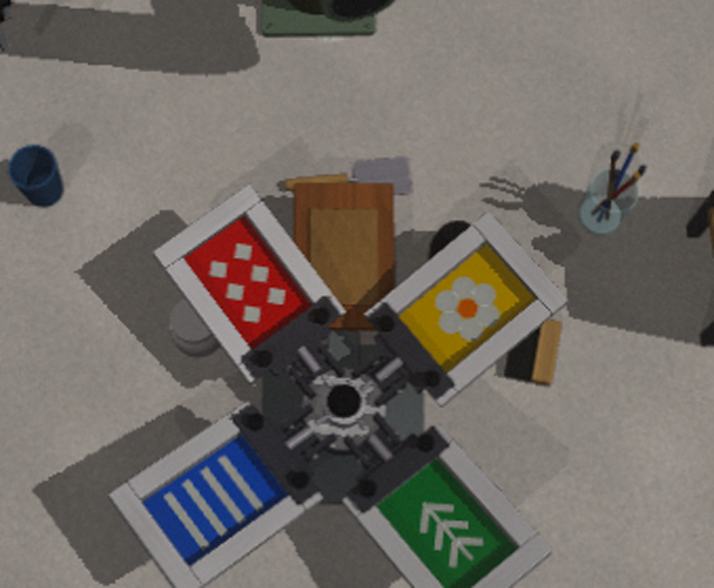

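```bash
python3 - <<'E'
from h import *
P={"top":((139,65),dict(knob=(357,221),pal=[(298,497),(413,497)],pin=[(299.5,330),(415,345)],Y=[(108,325),(190,430)],R=[(467,463),(575,378)],B=[(601,111),(517,12)],brush=(40,480),black=(228,432))),
"scene":((175,110),dict(knob=(343,400),pal=[(394,183),(292,184)],pin=[(393,300),(297,270)],Y=[(567,300),(488,213)],R=[(250,186),(157,258)],brush=(600,210),black=(455,240)))}
Z=dict(knob=.156,pal=.094,pin=.094,Y=.176,R=.176,B=.176,brush=.09,black=.075)
for n,(o,d) in P.items():
    c=ctrl.capture(n)
    W={k:ray(c,(np.array(v,float).reshape(-1,2)+.5)/2.1-.5+o,Z[k])[:,:2] for k,v in d.items()}
    for k,v in W.items(): print(n,k,v.round(4).tolist())
    h=W["knob"][0]
    for k in("Y","R","B","pal"):
        if k in W:
            m=W[k].mean(0)-h;e=W[k][1]-W[k][0]
            print(n,k,"len",np.hypot(*m).round(3),"ang",np.degrees(np.arctan2(m[1],m[0])).round(2),"edge normal",np.degrees(np.arctan2(e[1],e[0])-np.pi/2).round(2)%360,"w",np.hypot(*e).round(4))
    for s in (0,1):
        e=W["pal"][s]-W["pin"][s];print("pal side",np.degrees(np.arctan2(e[1],e[0])).round(2))
E
```

```text
top knob [[0.755, 0.0259]]
top pal [[0.4122, 0.1063], [0.4104, -0.04]]
top pin [[0.6273, 0.1032], [0.6055, -0.0459]]
top Y [[0.624, 0.3339], [0.4932, 0.2316]]
top R [[0.4487, -0.1038], [0.5501, -0.2376]]
top B [[0.8873, -0.2826], [1.02, -0.1812]]
top brush [[0.4377, 0.4392]]
top black [[0.4977, 0.1982]]
top Y len 0.323 ang 127.41 edge normal 128.02 w 0.1661
top R len 0.322 ang -142.43 edge normal 217.15 w 0.1679
top B len 0.326 ang -52.39 edge normal 307.37 w 0.1671
top pal len 0.344 ang 178.79 edge normal 179.27 w 0.1463
pal side 179.16
pal side 178.25
scene knob [[0.7634, 0.0242]]
scene pal [[0.4145, 0.1095], [0.4136, -0.0442]]
scene pin [[0.6005, 0.1011], [0.5519, -0.0377]]
scene Y [[0.6323, 0.3363], [0.5005, 0.235]]
scene R [[0.4533, -0.1023], [0.5612, -0.2319]]
scene brush [[0.4612, 0.4192]]
scene black [[0.5007, 0.1988]]
scene Y len 0.327 ang 127.0 edge normal 127.55000000000001 w 0.1663
scene R len 0.32 ang -143.25 edge normal 219.79 w 0.1687
scene pal len 0.349 ang 178.61 edge normal 179.69 w 0.1537
pal side 177.42
pal side -177.33
```

```bash
cat >> h.py <<'E'
from scipy.spatial.transform import Rotation as Ro
def tool(s=None):
    s=s or ctrl.sense();q=s["orientation"];return np.array(s["position"]),Ro.from_quat([q[1],q[2],q[3],q[0]])
def row(p,az):
    """pose relative to the current: TCP at p, tool down with z axis at world azimuth az (deg)"""
    P,R=tool();a=np.radians(az);y=np.array([0,0,-1.]);z=np.array([np.cos(a),np.sin(a),0]);x=np.cross(y,z)
    T=Ro.from_matrix(np.c_[x,y,z]);D=R.inv()*T
    return np.r_[np.degrees(D.as_rotvec()),R.inv().apply(np.array(p)-P)*100].round(1)
E
python3 - <<'E'
from h import *
P,R=tool();print(P,R.as_matrix().round(3))
for az in(-127,-163,37,53,180,0): print(az,row((.69,.325,.33),az))
E
```

```text
[ 0.24944657 -0.51794016  0.30237851] [[-0.901 -0.     0.434]
 [-0.434  0.001 -0.901]
 [-0.    -1.    -0.001]]
-127 [  0.   62.7   0.  -76.3  -2.7 -56.8]
-163 [  0.   98.7   0.  -76.3  -2.7 -56.8]
37 [   0.  -101.3   -0.   -76.3   -2.7  -56.8]
53 [   0.  -117.3   -0.   -76.3   -2.7  -56.8]
180 [  0.  115.7   0.  -76.3  -2.7 -56.8]
0 [  0.  -64.3  -0.  -76.3  -2.7 -56.8]
```

Emit:
drive_tool(steps=[0,-40,0,0,-6,0,1,0,-40,0,-15,-6,-11,1,0,-40,0,-20,-6,-15,1,0,-40,0,-20,-6,-15,1,0,-40,0,-20,-6,-15,1], grip_force=20)

```text
t: 0.85
position: [0.342, -0.339, 0.3609]
orientation: [-0.385, 0.385, -0.593, 0.593]
ft_force: [0.4, -0.0, -0.8]
opening: 0.0572
```

```bash
python3 - <<'E'
from h import *
print(tool()[0],ctrl.sense()["t"],ctrl.sense()["opening"],row((.69,.325,.36),37))
E
```

```text
[ 0.34202211 -0.33901702  0.36092169] 0.85 0.05721558260319445 [ -0.  -61.1  -0.  -74.8   0.1   4.7]
```

Emit:
drive_tool(steps=[0,-61,0,-75,0,5,1,0,-61,0,-75,0,5,1,0,-61,0,-75,0,5,1,0,-61,0,-75,0,5,1,0,-61,0,-75,0,5,1])

```text
t: 1.35
position: [0.4589, -0.1177, 0.3612]
orientation: [0.576, -0.576, 0.41, -0.411]
ft_force: [0.6, 0.3, 0.0]
opening: 0.0177
```

```bash
python3 - <<'E'
from h import *
print(tool()[0],ctrl.sense()["t"],ctrl.sense()["opening"],row((.69,.325,.36),37))
E
```

```text
[ 0.45888431 -0.11767198  0.36119659] 1.35 0.01774478068233679 [ -0.1 -18.    0.1 -34.3   0.1  36.3]
```

Emit:
drive_tool(steps=[0,-18,0,-34,0,36,1,0,-18,0,-34,0,36,1,0,-18,0,-34,0,36,1,0,-18,0,-34,0,36,1,0,-18,0,-34,0,36,1])

```text
t: 1.85
position: [0.5746, 0.1041, 0.3612]
orientation: [0.633, -0.633, 0.315, -0.316]
ft_force: [0.3, -0.1, 0.6]
opening: 0.0003
```

```bash
python3 - <<'E'
from h import *
print(tool()[0],ctrl.sense()["t"],ctrl.sense()["opening"],row((.69,.325,.36),37))
E
```

```text
[0.57458589 0.10414152 0.36122442] 1.85 0.0002641278888358444 [ -0.1   0.1   0.1 -10.7   0.1  22.5]
```

Emit:
drive_tool(steps=[0,0,0,-11,0,23,1,0,0,0,-11,0,23,1,0,0,0,-11,0,23,1,0,0,0,-11,0,23,1,0,0,0,-11,0,23,1])

```text
t: 2.35
position: [0.6892, 0.3261, 0.3611]
orientation: [0.633, -0.633, 0.314, -0.316]
ft_force: [1.0, -0.5, 1.1]
opening: 0.0004
```

Emit:
drive_tool(steps=[0,0,0,0,0,0,1])

```text
t: 2.45
position: [0.6897, 0.3317, 0.356]
orientation: [-0.633, 0.634, -0.314, 0.313]
ft_force: [-0.7, -0.2, -0.3]
opening: 0.0004
```

```bash
python3 - <<'E'
from h import *
print(tool()[0],ctrl.sense()["t"],ctrl.sense()["opening"],row((.69,.325,.235),37))
for n in("scene",):
    c=ctrl.capture(n);cv2.imwrite(f"pics/{n}1.png",c["image"])
    print(proj(c,[tool()[0]-[0,0,.097]]))
E
```

```text
[0.6897287  0.33166609 0.35601105] 2.45 0.0004088767317605176 [ 0.1  0.4 -0.1  0.6 12.1 -0.4]
[[450.09607851 262.45285238]]
```

View pics/scene1.png

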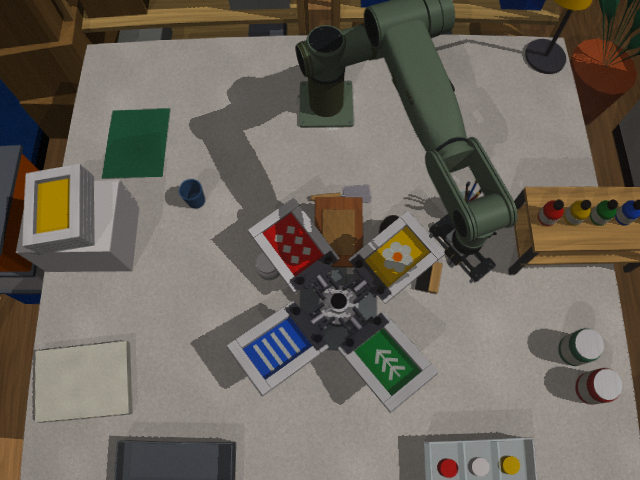

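The arm stands beside yellow's outer clockwise corner, with its fingertip at about (450,262), clear of the frame edge at (444,253). I'll lower it into the gap.

Emit:
drive_tool(steps=[0,0,0,0,4,0,1,0,0,0,0,8,0,1,0,0,0,0,11,0,1,0,0,0,0,12,0,1,0,0,0,0,12,0,1])

```text
t: 3.0
position: [0.688, 0.3276, 0.2355]
orientation: [-0.631, 0.635, -0.316, 0.313]
ft_force: [0.8, -0.4, -0.0]
opening: 0.0002
```

```bash
cat >> h.py <<'E'
H=np.array([.760,.025])
def arc(th,r=.28,off=.0975,z=.236):
    """TCP and azimuth for yellow centre line at th deg, finger in contact on its clockwise side"""
    a=np.radians(th);u=np.array([np.cos(a),np.sin(a)]);n=np.array([u[1],-u[0]])
    return np.r_[H+r*u+off*n,z],th-90
def pushrows(ths,**k):
    for th in ths:
        p,az=arc(th,**k);print(th,p.round(3),row(p,az))
E
python3 - <<'E'
from h import *
print(tool()[0],ctrl.sense()["ft_force"],ctrl.sense()["t"])
pushrows([122,124,126,127.5,130,133,136])
E
```

```text
[0.68797318 0.32764203 0.23547813] [ 0.84677488 -0.36177654 -0.0313756 ] 3.0
122 [0.694 0.314 0.236] [ 0.4  5.2 -0.   1.5 -0.1 -0.3]
124 [0.684 0.312 0.236] [ 0.4  3.2 -0.   1.  -0.  -1.3]
126 [0.674 0.309 0.236] [ 0.4  1.2 -0.   0.7 -0.  -2.2]
127.5 [0.667 0.306 0.236] [ 0.4 -0.3 -0.1  0.4 -0.  -3. ]
130 [0.655 0.302 0.236] [ 0.4 -2.8 -0.1  0.  -0.  -4.2]
133 [0.64  0.296 0.236] [ 0.4 -5.8 -0.1 -0.4 -0.  -5.7]
136 [0.626 0.29  0.236] [ 0.4 -8.8 -0.1 -0.7 -0.  -7.2]
```

Emit:
drive_tool(steps=[0,1,0,0.7,0,-1.5,1,0,0,0,0.4,0,-3,1,0,-3,0,0,0,-4.2,1,0,-6,0,-0.4,0,-5.7,1,0,-9,0,-0.7,0,-7.2,1])

```text
t: 3.5
position: [0.6287, 0.2896, 0.2409]
orientation: [0.657, -0.656, 0.262, -0.265]
ft_force: [3.0, 0.3, -0.5]
opening: 0.0008
```

```bash
python3 - <<'E'
from h import *
print(tool()[0],ctrl.sense()["ft_force"],ctrl.sense()["t"])
pushrows([138,141,144,147,150])
c=ctrl.capture("scene");cv2.imwrite("pics/scene2.png",cv2.resize(c["image"][150:420,200:520],None,fx=2.2,fy=2.2,interpolation=2))
E
```

```text
[0.62867409 0.28955043 0.240922  ] [ 3.01877247  0.34746371 -0.46025345] 3.5
138 [0.617 0.285 0.236] [-0.1 -1.7  0.2 -0.5  0.5 -1.1]
141 [0.604 0.277 0.236] [-0.1 -4.7  0.2 -0.9  0.5 -2.6]
144 [0.591 0.268 0.236] [-0.1 -7.7  0.2 -1.3  0.5 -4.1]
147 [0.578 0.259 0.236] [ -0.1 -10.7   0.2  -1.6   0.5  -5.7]
150 [0.566 0.249 0.236] [ -0.1 -13.7   0.2  -1.7   0.5  -7.2]
```

View pics/scene2.png

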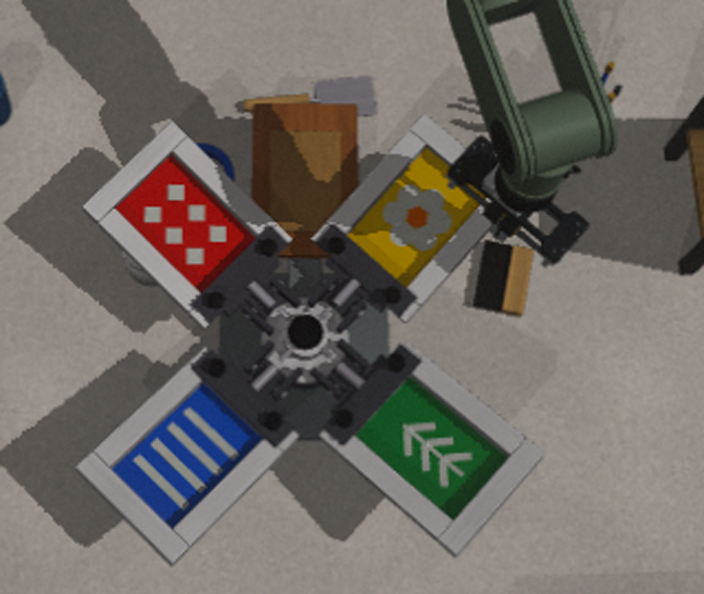

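The push works: all the frames have turned about 7°, and the gripper body sits above yellow's side bar (pixel 470,220). I'll carry on round the arc.

Emit:
drive_tool(steps=[0,-2,0,-0.5,0.5,-1.1,1,0,-5,0,-0.9,0.5,-2.6,1,0,-8,0,-1.3,0.5,-4.1,1,0,-11,0,-1.6,0.5,-5.7,1,0,-14,0,-1.7,0.5,-7.2,1])

```text
t: 4.05
position: [0.5662, 0.2491, 0.2397]
orientation: [0.685, -0.682, 0.178, -0.183]
ft_force: [2.1, 2.3, -0.3]
opening: 0.0005
```

```bash
python3 - <<'E'
from h import *
print(tool()[0],ctrl.sense()["ft_force"],ctrl.sense()["t"])
pushrows([152,155,158,161,164])
E
```

```text
[0.56615932 0.24909239 0.23971255] [ 2.11125421  2.33436176 -0.30926023] 4.05
152 [0.559 0.243 0.236] [-0.3 -1.6  0.3 -0.3  0.4 -0.9]
155 [0.547 0.232 0.236] [-0.3 -4.6  0.3 -0.8  0.4 -2.4]
158 [0.537 0.22  0.236] [-0.3 -7.6  0.3 -1.1  0.3 -4. ]
161 [0.527 0.208 0.236] [ -0.3 -10.6   0.3  -1.4   0.3  -5.5]
164 [0.518 0.196 0.236] [ -0.3 -13.6   0.4  -1.6   0.3  -7. ]
```

Emit:
drive_tool(steps=[0,-2,0,-0.3,0.4,-0.9,1,0,-5,0,-0.8,0.4,-2.4,1,0,-8,0,-1.1,0.4,-4,1,0,-11,0,-1.4,0.4,-5.5,1,0,-14,0,-1.6,0.4,-7,1])

```text
t: 4.55
position: [0.5192, 0.1968, 0.2389]
orientation: [0.703, -0.698, 0.091, -0.1]
ft_force: [1.7, 2.5, 0.3]
opening: 0.0003
```

```bash
python3 - <<'E'
from h import *
print(tool()[0],ctrl.sense()["ft_force"],ctrl.sense()["t"])
pushrows([166,168,170,172,173])
for n in("scene","top"):
    c=ctrl.capture(n);cv2.imwrite(f"pics/{n}3.png",cv2.resize(c["image"][100:380,150:500],None,fx=2.1,fy=2.1,interpolation=2))
E
```

```text
[0.51916286 0.19684958 0.2388634 ] [1.72593245 2.45872668 0.30189326] 4.55
166 [0.512 0.187 0.236] [-0.5 -1.5  0.7 -0.4  0.3 -1.1]
168 [0.506 0.179 0.236] [-0.5 -3.5  0.7 -0.7  0.3 -2.1]
170 [0.501 0.17  0.236] [-0.5 -5.5  0.7 -1.   0.2 -3.1]
172 [0.496 0.161 0.236] [-0.5 -7.5  0.7 -1.2  0.2 -4.1]
173 [0.494 0.156 0.236] [-0.5 -8.5  0.7 -1.3  0.2 -4.6]
```

View pics/scene3.png

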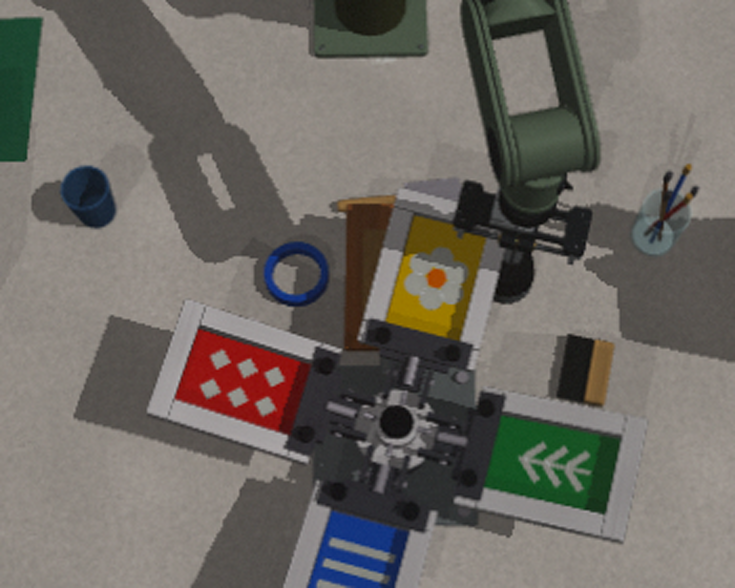

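View pics/top3.png

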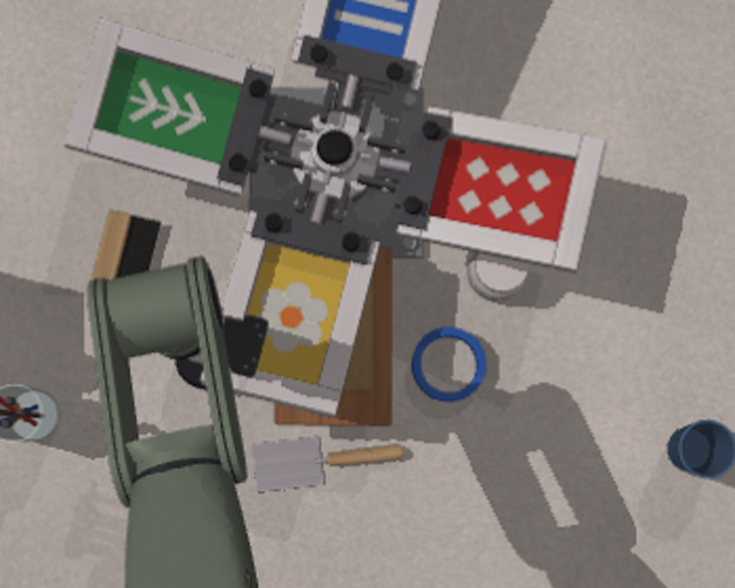

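Emit:
drive_tool(steps=[0,-2,0,-0.4,0.3,-1.1,1,0,-4,0,-0.7,0.3,-2.1,1,0,-6,0,-1,0.2,-3.1,1,0,-8,0,-1.2,0.2,-4.1,1,0,-8,0,-1.2,0.2,-4.1,1])

```text
t: 5.15
position: [0.4968, 0.1589, 0.2376]
orientation: [0.707, -0.704, 0.043, -0.053]
ft_force: [-0.8, -0.0, 0.3]
opening: 0.0006
```

```bash
python3 - <<'E'
from h import *
print(tool()[0],ctrl.sense()["ft_force"],ctrl.sense()["t"])
for n in("top","scene"):
    c=ctrl.capture(n);cv2.imwrite(f"pics/{n}4.png",c["image"])
    im=cv2.imread(f"pics/{n}0.png");h=cv2.cvtColor(im,cv2.COLOR_BGR2HSV)
    m=cv2.inRange(h,(3,110,40),(22,255,255));
    m2=np.zeros_like(m);x0,x1,y0,y1=(275,345,235,308) if n=="top" else (308,372,190,235)
    m2[y0:y1,x0:x1]=m[y0:y1,x0:x1]
    k=max(cv2.findContours(m2,0,1)[0],key=cv2.contourArea)
    m3=np.zeros_like(m);cv2.drawContours(m3,[cv2.convexHull(k)],-1,255,-1)
    rows=range(250,298) if n=="top" else range(200,230)
    L=[];Rr=[]
    for y in rows:
        xs=np.nonzero(m2[y])[0]
        if len(xs)>20: L.append((xs[0]-.5,y));Rr.append((xs[-1]+.5,y))
    for s in(L,Rr):
        w=ray(c,s,.094)
        vx,vy,px,py=cv2.fitLine(w[:,:2].astype(np.float32),cv2.DIST_HUBER,0,.001,.001).ravel()
        print(n,"side",np.degrees(np.arctan2(vy,vx))%180,"y at x=.5:",py+vy/vx*(.5-px),len(s), w[[0,-1]].round(3).tolist())
    cv2.imwrite(f"pics/{n}pal.png",cv2.resize(np.hstack([im[y0-20:y1+20,x0-20:x1+20],cv2.cvtColor(m2,8)[y0-20:y1+20,x0-20:x1+20]]),None,fx=3,fy=3))
E
```

```text
[0.49683537 0.15887822 0.23758424] [-0.79848483 -0.02133518  0.31558428] 5.15
top side 178.7823 y at x=.5: 0.105613224 48 [[0.55, 0.103, 0.094], [0.424, 0.107, 0.094]]
top side 179.01396 y at x=.5: -0.041741922 48 [[0.549, -0.029, 0.094], [0.422, -0.04, 0.094]]
scene side 179.61624 y at x=.5: -0.042474452 30 [[0.423, -0.051, 0.094], [0.521, -0.033, 0.094]]
scene side 179.03755 y at x=.5: 0.10458966 30 [[0.425, 0.106, 0.094], [0.523, 0.106, 0.094]]
```

View pics/toppal.png

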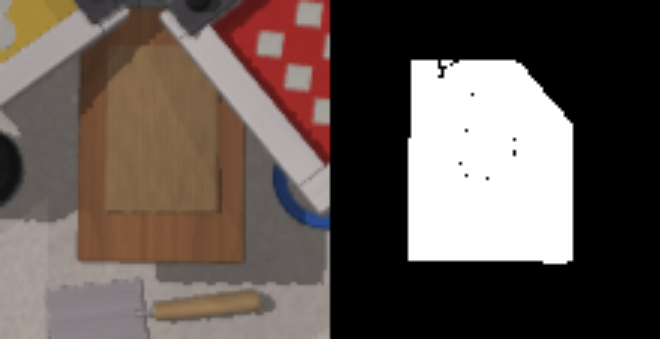

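View pics/scenepal.png

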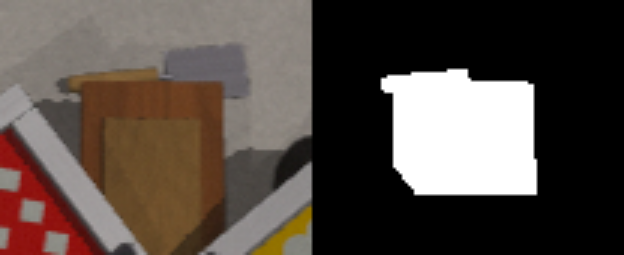

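View pics/scene4.png

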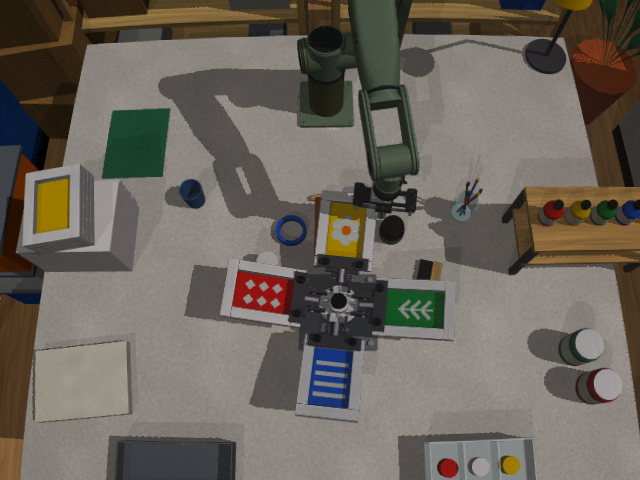

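Red, blue and green are all clear of the arm now: red at about (262,292), green at (418,310). Their outer corners will give the carousel angle. The scene view shows yellow nearly over the pallet.

```bash
python3 - <<'E'
import cv2,numpy as np
a=cv2.imread("pics/top4.png")
def crop(a,x,y):return cv2.resize(a[y:y+90,x:x+65],None,fx=6,fy=6,interpolation=2)
# find frames in top
cv2.imwrite("pics/top4v.png",a)
s=cv2.imread("pics/scene4.png")
cv2.imwrite("pics/s4rg.png",np.hstack([crop(s,215,250),crop(s,400,265)]))
E
```

```text
(no output)
```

View pics/s4rg.png

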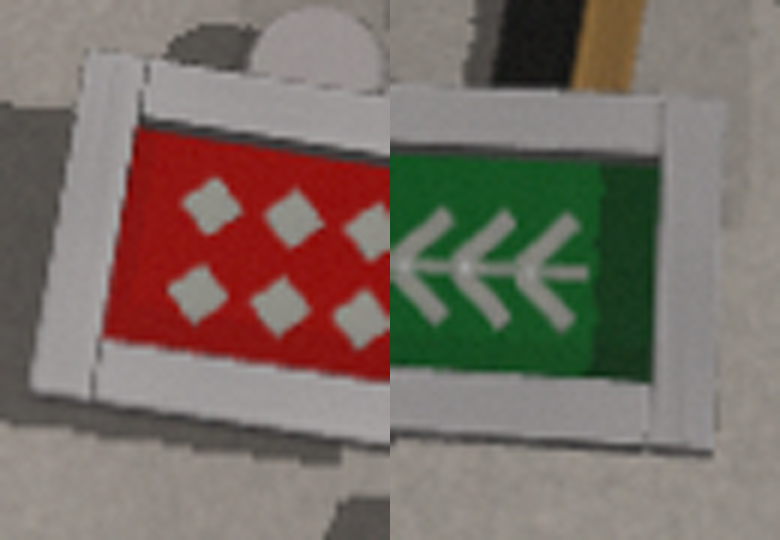

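View pics/top4v.png

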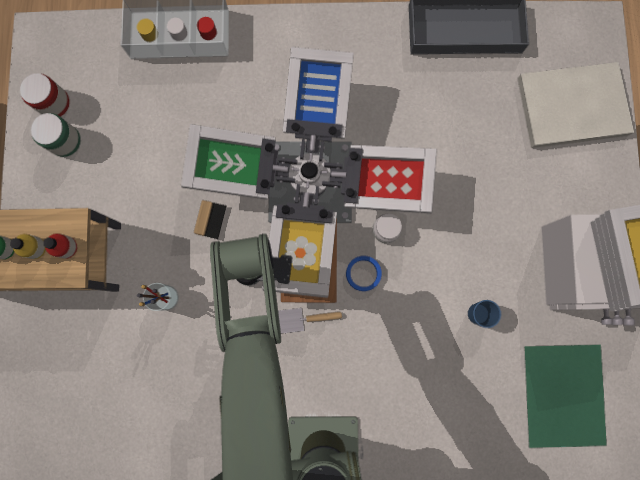

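```bash
python3 - <<'E'
from h import *
cs=ctrl.capture("scene");ct=ctrl.capture("top")
f=lambda x,y,ox,oy:((x+.5)/6-.5+ox,(y+.5)/6-.5+oy)
r=ray(cs,[f(88,52,215,250),f(32,388,215,250)],.176);g=ray(cs,[f(335,100,400,265),f(322,448,400,265)],.176)
def a(v):return np.degrees(np.arctan2(v[1],v[0]))%360
print("scene: red-green dir", a(r.mean(0)-g.mean(0))-90+0, "hub",(r.mean(0)+g.mean(0))/2, "edges",a(r[0]-r[1]),a(g[0]-g[1]))
r=ray(ct,[(436,149),(432,212)],.176);g=ray(ct,[(192,125),(183,188)],.176);b=ray(ct,[(291,49),(352,53)],.176)
h=(r.mean(0)+g.mean(0))/2
print("top: ",a(r.mean(0)-g.mean(0))-90,h,a(h-b.mean(0)),"edges",a(r[1]-r[0]),a(g[1]-g[0]),a(b[1]-b[0])-90)
pushrows([171,172,173,174,175,176,177,178,179])
E
```

```text
scene: red-green dir 172.97086783915825 hub [0.76210607 0.02582124 0.176     ] edges 173.2881750180163 172.99492639970822
top:  173.37109778281314 [0.75522793 0.02216216 0.176     ] 173.88520495543162 edges 174.0593100780868 173.0837955348252 174.94294025494435
171 [0.499 0.165 0.236] [-0.2  1.3  0.7  0.1  0.   0.6]
172 [0.496 0.161 0.236] [-0.2  0.3  0.7 -0.   0.   0.1]
173 [0.494 0.156 0.236] [-0.2 -0.7  0.7 -0.2  0.  -0.4]
174 [0.492 0.151 0.236] [-0.2 -1.7  0.7 -0.4  0.  -0.9]
175 [0.49  0.147 0.236] [-0.2 -2.7  0.7 -0.5  0.  -1.4]
176 [0.487 0.142 0.236] [-0.2 -3.7  0.7 -0.7  0.  -1.9]
177 [0.485 0.137 0.236] [-0.2 -4.7  0.7 -0.8  0.  -2.4]
178 [0.484 0.132 0.236] [-0.2 -5.7  0.7 -0.9  0.  -2.9]
179 [0.482 0.127 0.236] [-0.2 -6.7  0.7 -1.   0.  -3.4]
```

Emit:
drive_tool(steps=[0,-1,0,-0.2,0,-0.5,1,0,-2,0,-0.4,0,-1,1,0,-3,0,-0.6,0,-1.5,1,0,-4,0,-0.7,0,-1.9,1,0,-4,0,-0.7,0,-2.1,1])

```text
t: 5.85
position: [0.4861, 0.1393, 0.2361]
orientation: [0.708, -0.706, 0.019, -0.027]
ft_force: [0.2, 3.1, 0.7]
opening: 0.0006
```

```bash
cat > look.py <<'E'
from h import *
import sys
k=sys.argv[1]
cs=ctrl.capture("scene");ct=ctrl.capture("top");print(tool()[0],ctrl.sense()["ft_force"],ctrl.sense()["t"])
s=cs["image"];t=ct["image"]
cv2.imwrite(f"pics/top{k}.png",t);cv2.imwrite(f"pics/scene{k}.png",s)
def crop(a,x,y,w=65,h=90):return cv2.resize(a[y:y+h,x:x+w],None,fx=6,fy=6,interpolation=2)
cv2.imwrite(f"pics/s{k}rg.png",np.hstack([crop(s,215,250),crop(s,400,265)]))
cv2.imwrite(f"pics/t{k}rg.png",np.hstack([crop(t,385,135),crop(t,170,115)]))
E
python3 look.py 5
```

```text
[0.48612783 0.1391346  0.2360257 ] [ 0.22205629  1.36428026 -0.61316921] 5.95
```

View pics/s5rg.png

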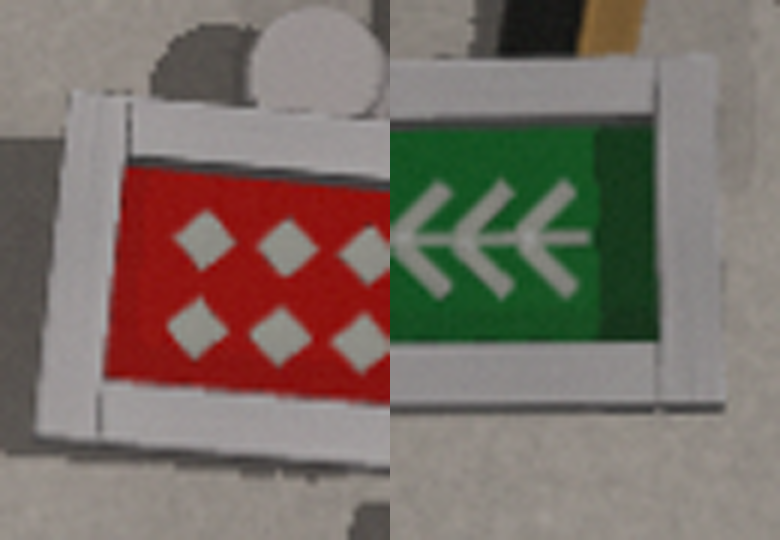

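View pics/t5rg.png

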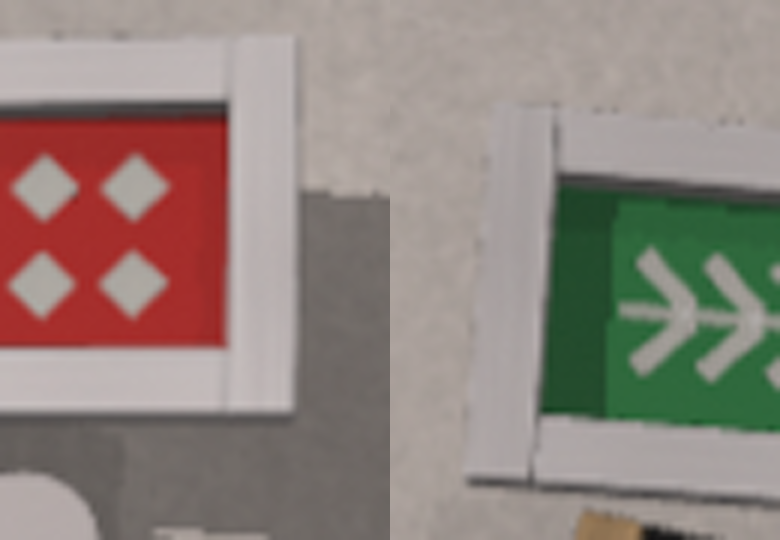

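```bash
cat > ang.py <<'E'
from h import *
def ang(sr,sg,tr,tg):
    cs=ctrl.capture("scene");ct=ctrl.capture("top")
    f=lambda p,ox,oy:[((x+.5)/6-.5+ox,(y+.5)/6-.5+oy) for x,y in p]
    a=lambda v:np.degrees(np.arctan2(v[1],v[0]))%360
    for n,c,r,g in(("scene",cs,f(sr,215,250),f(sg,400-65,265)),("top",ct,f(tr,385,135),f(tg,170-65,115))):
        r=ray(c,r,.176);g=ray(c,g,.176)
        r=r[np.argsort(r[:,0])];g=g[np.argsort(g[:,0])]
        print(n,"theta",a(r.mean(0)-g.mean(0))-90,"hub",((r+g)/2).mean(0).round(4),"edges",a(r[0]-r[1]),a(g[0]-g[1]))
E
python3 - <<'E'
from ang import *
ang([(68,92),(36,436)],[(718,58),(725,402)],[(297,37),(296,412)],[(498,105),(468,480)])
pushrows([176,177,178,178.5,179,179.5])
E
```

```text
scene theta 176.72889296428446 hub [0.7623 0.0259 0.176 ] edges 177.36877831796392 176.18182703066603
top theta 177.02522628263102 hub [0.7574 0.0248 0.176 ] edges 177.4412971273163 176.60255215346055
176 [0.487 0.142 0.236] [-0.1  0.3  0.7  0.1  0.   0.3]
177 [0.485 0.137 0.236] [-0.1 -0.7  0.7 -0.1  0.  -0.2]
178 [0.484 0.132 0.236] [-0.1 -1.7  0.7 -0.2  0.  -0.7]
178.5 [0.483 0.13  0.236] [-0.1 -2.2  0.7 -0.3 -0.  -1. ]
179 [0.482 0.127 0.236] [-0.1 -2.7  0.7 -0.4 -0.  -1.2]
179.5 [0.481 0.125 0.236] [-0.1 -3.2  0.7 -0.5 -0.  -1.5]
```

Emit:
drive_tool(steps=[0,-0.5,0,-0.1,0,-0.3,1,0,-1,0,-0.2,0,-0.5,1,0,-1.5,0,-0.2,0,-0.7,1,0,-2,0,-0.3,0,-0.9,1,0,-2,0,-0.3,0,-1,1])

```text
t: 6.55
position: [0.4826, 0.1293, 0.236]
orientation: [0.708, -0.706, 0.007, -0.015]
ft_force: [-0.5, 2.4, 0.4]
opening: 0.0005
```

```bash
python3 look.py 6; python3 -c "
from h import *
pushrows([178,179,180])"
```

```text
[0.48252555 0.12922319 0.23592334] [-0.38063679  1.2904492  -0.21422898] 6.65
178 [0.484 0.132 0.236] [-0.1  0.2  0.6  0.1 -0.   0.3]
179 [0.482 0.127 0.236] [-0.1 -0.8  0.6 -0.1 -0.  -0.2]
180 [0.48  0.123 0.236] [-0.1 -1.8  0.6 -0.2 -0.  -0.7]
```

View pics/s6rg.png

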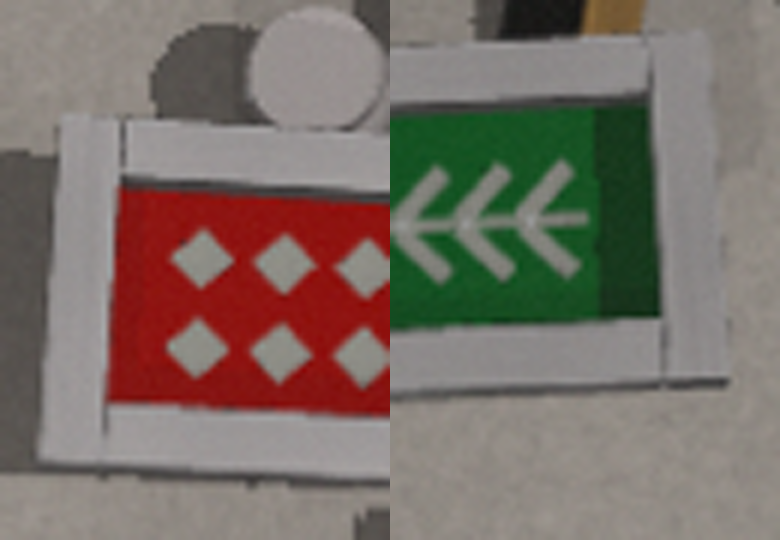

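View pics/t6rg.png

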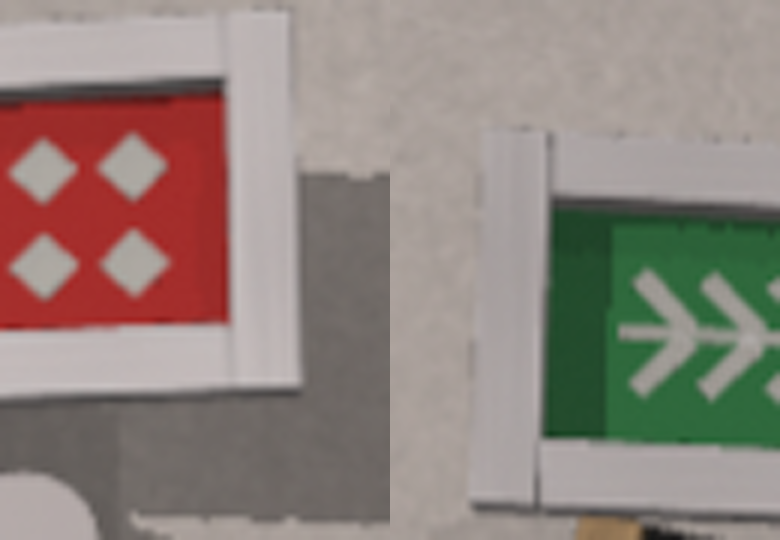

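```bash
python3 - <<'E'
from ang import *
ang([(60,115),(40,461)],[(711,30),(728,378)],[(290,11),(300,386)],[(485,130),(472,503)])
E
```

```text
scene theta 178.85271571065346 hub [0.7618 0.0257 0.176 ] edges 179.32865591576083 177.7664281192298
top theta 178.99256502973242 hub [0.7578 0.0257 0.176 ] edges 179.07545744669815 179.14007252918526
```

Both views put yellow at 178.9°, and the pallet axis is at 178.9°. I'll back the fingertip off sideways, then lift it.

Emit:
drive_tool(steps=[0,0,0,0,0,1,1,0,0,0,0,0,3,1,0,0,0,0,-3,3,1,0,0,0,0,-7,3,1,0,0,0,0,-9,3,1])

```text
t: 7.25
position: [0.4835, 0.1598, 0.3292]
orientation: [0.707, -0.707, 0.005, -0.016]
ft_force: [0.5, -0.1, -0.0]
opening: 0.0006
```

```bash
python3 look.py 7; python3 -c "
from h import *
print(row((.442,.0317,.316),88.9))"
```

```text
[0.4843077  0.15982998 0.32983142] [ 0.65071982  0.56135405 -0.10073253] 7.35
[ -0.1  -0.6   1.1  -3.9   1.3 -12.9]
```

View pics/s7rg.png

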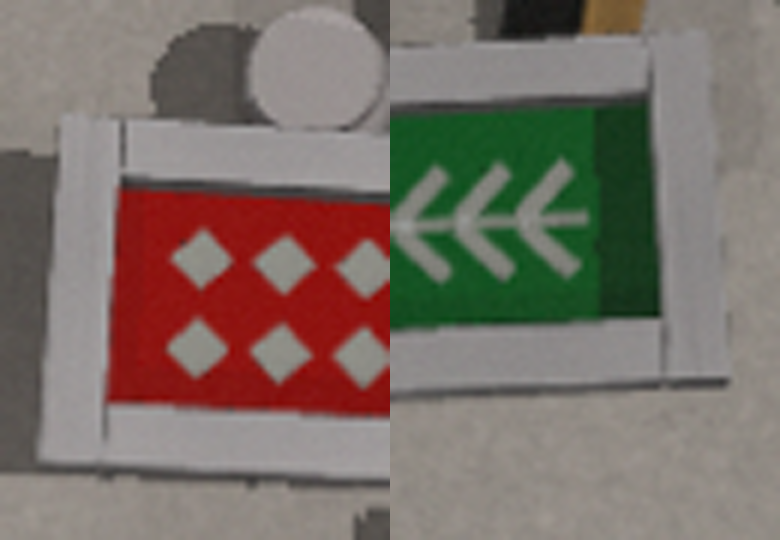

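View pics/scene7.png

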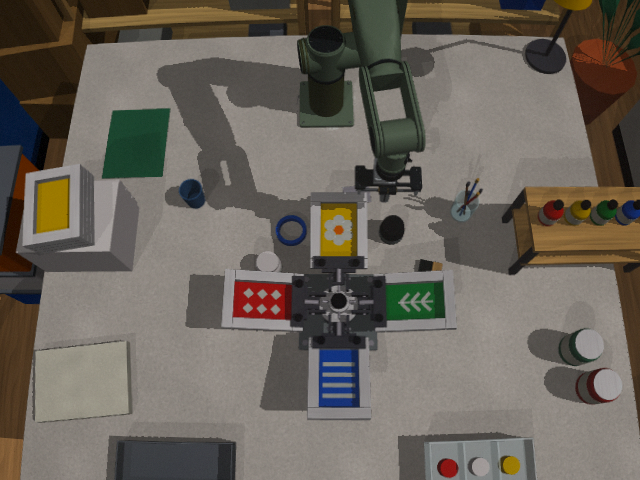

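View pics/top7.png

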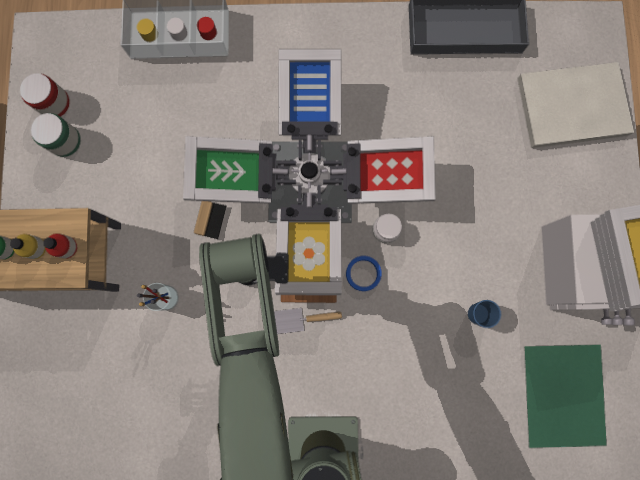

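```bash
python3 - <<'E'
from h import *
c=ctrl.capture("scene");cv2.imwrite("pics/s8.png",cv2.resize(c["image"][180:280,290:390],None,fx=6,fy=6,interpolation=2))
print(proj(c,[(.442,.0317,.173)]))
E
```

```text
[[338.36572443 194.61517855]]
```

View pics/s8.png

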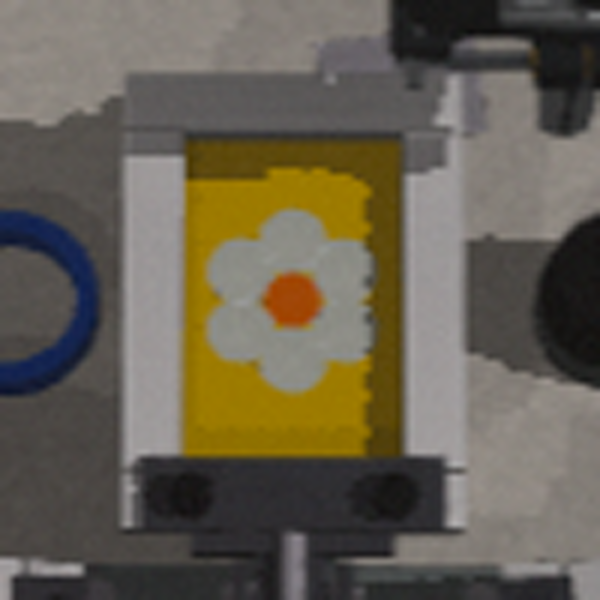

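```bash
python3 -c "
from h import *
print(tool()[0],row((.443,.031,.32),88.9))"
```

```text
[0.48317578 0.15954401 0.32725528] [ -0.1  -0.6   0.8  -3.6   0.7 -13. ]
```

Emit:
drive_tool(steps=[0,-0.6,0.8,-1.2,0.7,-4.3,1,0,-0.6,0.8,-2.4,0.7,-8.6,1,0,-0.6,0.8,-3.6,0.7,-12,1,0,-0.6,0.8,-3.6,0.7,-13,1,0,-0.6,0.8,-3.6,0.7,-13,1])

```text
t: 7.9
position: [0.4429, 0.03, 0.318]
orientation: [0.708, -0.706, 0.009, -0.007]
ft_force: [1.1, 0.3, 0.3]
opening: 0.0007
```

```bash
python3 look.py 9; python3 -c "
from h import *
print(tool()[0],row((.443,.031,.222),88.9))
c=ctrl.capture('scene');cv2.imwrite('pics/s9.png',cv2.resize(c['image'][150:270,270:410],None,fx=5,fy=5,interpolation=2))
c=ctrl.capture('wrist');cv2.imwrite('pics/w9.png',c['image'])"
```

```text
[0.44348453 0.03132378 0.31870746] [0.53974654 0.88136561 0.84616994] 8.0
[0.44348453 0.03132378 0.31870746] [-0.1 -0.  -0.  -0.   9.7 -0.1]
```

View pics/s9.png

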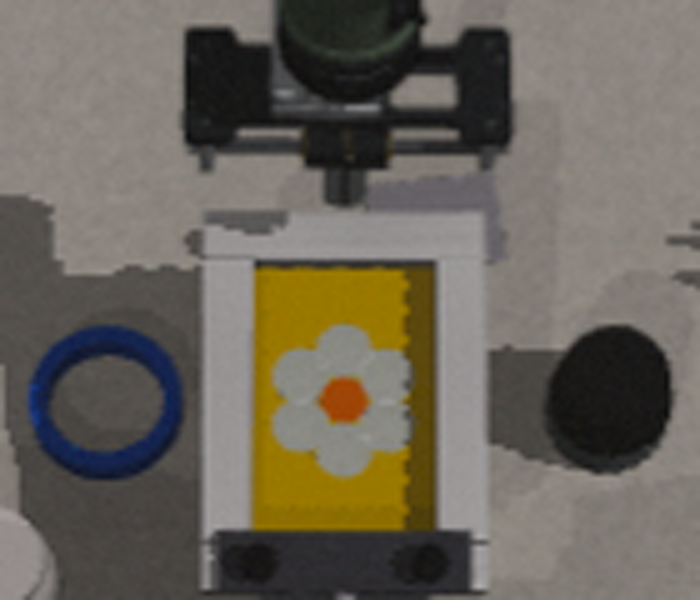

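View pics/w9.png

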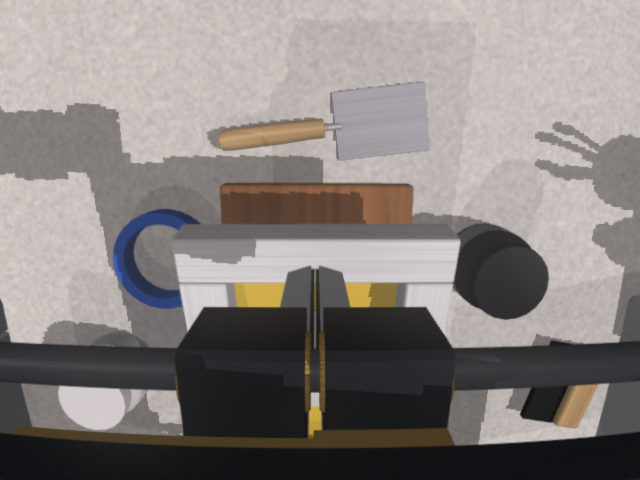

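```bash
python3 -c "
from h import *
c=ctrl.capture('wrist');P=tool()[0]
print(proj(c,[P-[0,0,.097],[P[0],P[1],.173],[P[0]-.008,P[1],.173],[P[0]+.008,P[1],.173]]), -np.array(c['R']).T@c['t'])"
```

```text
[[315.90162923 283.79749225]
 [315.48559452 254.54261371]
 [315.24268718 241.36798075]
 [315.72441722 267.50121015]] [0.37737172 0.03203793 0.40107406]
```

The predicted contact covers rows 241–267 in the wrist view, within the front bar at rows 237–283. It's centred sideways too: fingertip column 315 against frame middle 316. Pressing down next.

Emit:
drive_tool(steps=[0,0,0,0,2,0,1,0,0,0,0,4,0,1,0,0,0,0,5,0,1,0,0,0,0,6,0,1,0,0,0,0,7,0,1])

```text
t: 8.65
position: [0.4439, 0.0323, 0.2492]
orientation: [0.708, -0.706, 0.006, -0.006]
ft_force: [-1.9, 0.6, 2.8]
opening: 0.0006
```

```bash
python3 -c "
from h import *
print(tool()[0],ctrl.sense()['ft_force'],row((.443,.031,.222),88.9))"
```

```text
[0.44394056 0.03228343 0.24920887] [-1.89068815  0.64771932  2.77683791] [-0.1  0.1  0.  -0.1  2.7 -0.1]
```

Emit:
drive_tool(steps=[0,0,0,0,0.7,0,1,0,0,0,0,1.4,0,1,0,0,0,0,2,0,1,0,0,0,0,2.5,0,1,0,0,0,0,2.8,0,1])

```text
t: 9.15
position: [0.4437, 0.0323, 0.2221]
orientation: [0.708, -0.706, 0.007, -0.006]
ft_force: [-11.8, 1.4, 25.8]
opening: 0.0006
```

```bash
python3 look.py 10;python3 -c "
from h import *
print(tool()[0],ctrl.sense()['ft_force'],row((.443,.031,.222),88.9))"
```

```text
[0.44362113 0.03232728 0.2223185 ] [-7.15697226  0.55817568 13.0720647 ] 9.25
[0.44362113 0.03232728 0.2223185 ] [-7.15697226  0.55817568 13.0720647 ] [-0.1  0.1 -0.1 -0.1  0.  -0.1]
```

View pics/s10rg.png

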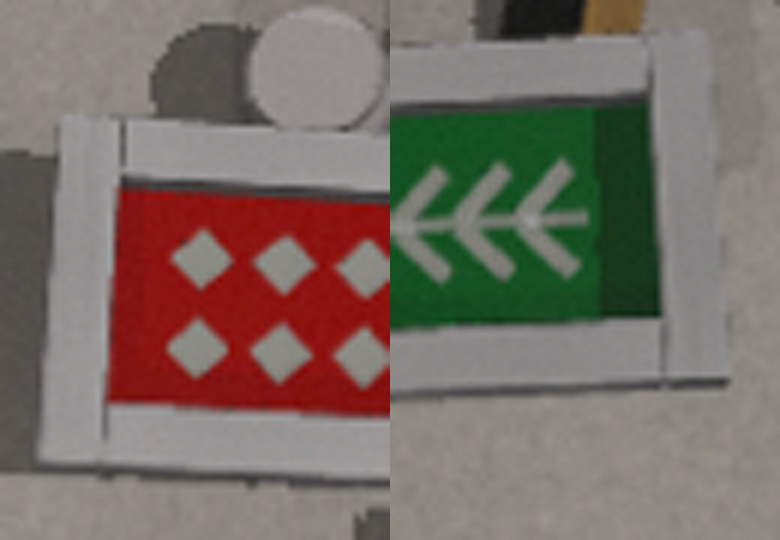

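```bash
python3 -c "
from h import *
for i in range(5):
    c=ctrl.capture('wrist' if i else 'scene')
    if i==0: cv2.imwrite('pics/s11.png',cv2.resize(c['image'][150:270,270:410],None,fx=5,fy=5,interpolation=2))
    s=ctrl.sense();print(s['t'],s['position'],s['ft_force'])
cv2.imwrite('pics/w11.png',c['image'])"
```

```text
9.3 [0.44361066 0.03234286 0.22232377] [-8.01215699 -0.31648451 13.04337752]
9.35 [0.44361476 0.03234298 0.22233194] [-8.0133871   0.20399752 12.49969157]
9.4 [0.44359376 0.03234039 0.22232141] [-7.92419845  0.17876567 12.86907085]
9.45 [0.44359994 0.03231912 0.22231881] [-7.13185927  0.03618565 13.2849175 ]
9.5 [0.44358449 0.0323423  0.2223218 ] [-7.43853306  1.17683276 12.60260468]
```

View pics/s11.png

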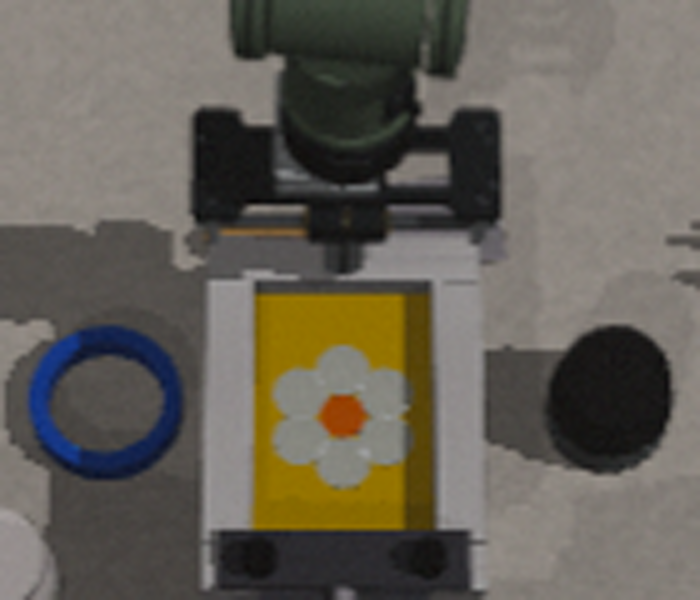

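View pics/w11.png

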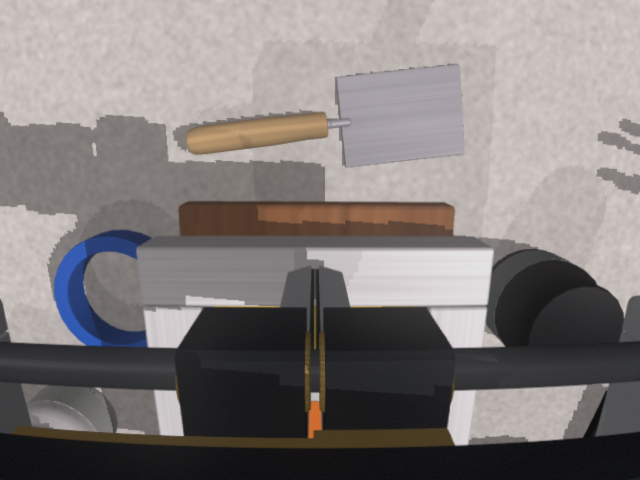

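The fingertip is on the middle of the front bar at 125 mm, which is the level stop, and the force is steady at about 13 N. The frame and pallet edges look parallel, with their centres at wrist-view columns 314.5 and 316.5. Nothing else has moved, so I'll hand it in.

```bash
python3 -c "
from h import *
print(ctrl.job_done());s=ctrl.sense();print(s['t'],s['position'],s['ft_force'])"
```

```text
the job is handed in; nothing more can be done
None
the job is handed in; nothing more can be done
```

The yellow screen stands over the pallet and is held down flat. I handed the job in at about 9.5 s with the fingertip still pressing on it.

- **Turning:** I closed the fingers and pushed yellow's clockwise side bar round anticlockwise by about 51°, in short steps. The two cameras then put its centre line at 178.85° and 178.99°. The pallet edges averaged about 178.9–179.1°, with single edges from 178.8° to 179.6°, so "square" is good to roughly half a degree. The frames did not move when I backed the finger off.
- **Pressing:** I pressed straight down on the middle of the front bar. The fingertip stopped at 125 mm, the height given for level, with a steady 13 N downward. The press peaked at about 26 N as it reached the stop.
- **Sideways force:** A steady sideways push of 7–8 N along the frame's length was left over from the bar sliding under the fingertip. It points along the frame towards the hub or away from it, so it should not turn the carousel.
- **Other items:** In the last pictures red and green were at the same pixels as before the press. The tape roll, palette knife and both ink jars looked untouched. I did not measure the squeegee, cup, brush jar or blue screen again after pressing. The fingertip stayed off the mesh.

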